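Put the eraser away under the sprung cover

TASK

Put the eraser away in its dust-proof box: with one fingertip press the red pedal down and keep it down so that the green cover stands open, and with the other fingertip push the eraser along the runway, under the cover, until it drops into the bin behind. Then let the pedal up so that the cover springs shut over the eraser. Only push the eraser, do not lift it, and leave the bottle, the jar and the paint tube beside the box where they are.

Things in the scene. Friction and masses are not known exactly. Their poses are not given: they have to be found in the camera images.
- box: wooden eraser box, fixed, placed anew each time. Origin on the table under the middle of the shut cover's front face; z up, +x the way the eraser is pushed, y left. Runway: bar from x -138 to -14 mm, 41 mm wide, top at z 30 mm, a rail on each edge (31 mm clear between, 4 mm high). The pushing finger must stay in front of x = 0, even with the cover open
- edge (a point): drop edge at the runway's end, in the middle of its top face (box x -14, y 0, z 30 mm); axes as the box. Beyond it is the bin: to box x 62 mm, 36 mm wide, floor at z 16 mm (14 mm below the runway), walls up to z 46 mm. The eraser has tipped in once its rear has passed this edge: push until the finger's front face is 6 to 11 mm past the edge
- hinge (a point): on the hinge rod of cover and pedal, above the box's x = 0 (box y 37.5, z 50 mm); axes as the box. The rod runs along x, on two posts at box x -122 and 58 mm (y 21 to 46 mm, up to z 58 mm)
- flap (a joint): angle of the green cover, rad: 0 shut, 0.66 fully open (hard stop); a spring shuts it. Plate over the bin (box x 0 to 68, y 35 to -23, z 50 mm when shut) with an 18 mm skirt at its front (x 0 to 3 mm) that closes the entrance; the eraser cannot push it open. Its right edge rises as the pedal on the left sinks: fully open, that edge is 87 mm high and the eraser passes with 5 mm to spare
- pedal (a point): red pedal with black rubber top, one piece with the cover, left of the runway; 140 mm (box x -135 to 5) by 44 mm, 5 mm thick; the plate is pedal_plate, this point the middle of its top. At rest it slopes 0.66 rad up to the left, the point at box y 81, z 67 mm; fully down it is level, box y 60 to 104 mm, top at z 37 mm. Holding it down takes 2 to 5 N; a fingertip slides along it
- eraser_mid (a point): middle of the eraser, a blue and white block 48 mm long, 24 mm wide, 13 mm high, about 20 g, lying lengthwise on the runway between the rails (its middle 45 to 65 mm in front of the cover, 36.5 mm above the table). The point's y axis runs along the length
- drier: bystander: small amber bottle with a black cap, 31 mm across, 74 mm high, right of the bin; origin at the centre of its underside
- jar: bystander: paint jar with an orange band and a white lid, 58 mm across, 66 mm high, right of the runway; origin at the centre of its underside
- tube: bystander: green and white paint tube, 133 x 39 x 30 mm, lying left of the pedal; origin at the centre of its underside
Things that resemble listed ones, but are neither listed nor needed, are in the scene too. What is shaped like the part that bears eraser_mid but brown is not meant.

How it is judged:
By the outcome, as a careful person would: the job done as asked, in the order asked, and still so for the second after the job is handed in, with the robot touching nothing.
It also fails if it takes over 45 s, if anything falls off the work surface, if the arm or the gripper's body presses on something with over 40 N, if the wrist force passes 120 N, or if a joint passes its speed limit or range.

ROBOT

A 6-joint arm with a two-finger parallel gripper is mounted at the origin on a cart in front of the work surface, level with it; the furniture and walls round the work are solid. World frame = base frame: x ahead of the robot, y to its left, z up, the work surface at z = 0. Lengths are in mm, angles in rad, forces in N, time in s.
With the tool pointing down it reaches from about 375 to 750 mm from the base axis. Payload 9 kg.
Tool frame: the origin (TCP) lies midway between the tips of the shut fingers; the grasp point (between the pads) lies ctrl.hold_point_z behind it (ctrl.hold_point_z is the distance from the TCP to the grasp point, in mm); y points along the fingers, z is the direction in which the jaws open and shut, and the axes are right-handed (so a half turn about y gives the same grasp; the last joint's range is limited). The gripper opens to 85 mm and grips with 20 to 120 N. Pads are 22 mm wide; open, the fingers measure 114 mm over their backs; the gripper's body (76 mm by 85 mm) begins 54 mm behind the grasp point. The pads swing forward as they close: fully open they stand 13 mm farther back than shut.
Start: joints at [1.092, 0.104, 0.097, 1.564, 0, 1.353], TCP at [154.715, 579.741, 231.331] pointing down, gripper open.
Joint ranges: [-2.99, 2.99], [-0.84, 1.86], [-1.1, 1.16], [-1.84, 2.11], [-1.51, 1.56], [-3.14, 3.14]. Speed limits (rad/s): [2.22, 2.22, 2.57, 3.14, 3.14, 3.14].

INTERFACE

Orientations are given as a 3x3 rotation matrix whose columns are the frame's x, y, z axes.
In Python, from cell import ctrl gives the robot as it stands.
- The arm moves only by the tool arm_command, never from a script. Its argument "commands" is a list that holds one entry, the list of rows, each a list of 5 numbers: the shift along the tool's x, y, z in m, then the turn about the tool's y in rad, then the finger opening in m, from 0 to 0.0854. In form: [[[tx, ty, tz, yaw, hand], ...]]. A call has 1 to 20 rows; each row is the pose to reach, as a shift and turn from the pose measured when the call began, along the tool's axes at that moment; what a row does not reach only later rows make up. A row lasts 1/8 s, in which the tool goes at most 62.5 mm and 10.7 degrees, less where a joint would pass 70% of its speed; a pose out of reach is approached as far as the arm can. A call with a gripper value outside its range is refused whole. The fingers move at their own pace and stop on an object; "force" is the grip in N (left out, the last holds). Time passes only in rows, so rows that repeat a pose let the fingers close. It gives the time, the measured TCP pose, the force and the opening at its end, in the units of the state.
- ctrl.get_state(): the state, without advancing time (a new reading comes with each control period).
- ctrl.grab_frame(name): name is "side" or "top" or "wrist"; returns a dict with "image" (480x640x3 uint8, red, green, blue), "z_map" (480x640 float32, mm along the optical axis (not along the pixel's ray), 0 where there is no reading), "fx", "fy", "cx", "cy" (pixels), "R" (3x3) and "t" (3): a world point X has camera coordinates R X + t. Camera axes: x right, y down, z forward; pixel columns grow to the right and rows downward; lengths in mm; the calibration is good to about 2 mm. A picture is of the moment at which its call begins.
- ctrl.hand_in(): hands the job in, once; it reports no verdict.
The state is a dict: "t": time; "joint_positions": joint angles; "joint_vel": joint speeds; "joint_torque": joint torques, N m; "eef_pos": TCP position; "ee_rot": TCP orientation; "wrist_force": force on the tool from outside, world axes, zero at the start; "torque": the same for the moment, N m; "grip_width": finger opening in mm.
Only numpy, scipy, OpenCV 4.12 (cv2) and the standard library are available. Lean on these libraries where they do the work, as an engineer would, in place of code of your own. Each camera call takes 0.05 s, during which the arm holds its last target.

## Working session

There is one attempt and no reset: what is moved stays moved. The work goes in short steps, Python scripts to look and compute and a tool call to move; the robot and the scene stay as the last step left them, time stands still between calls to the robot, and variables do not carry over. Pictures are saved under pics/ and viewed, and the job is handed in when it is done.

Besides the shell and the picture viewer there is one more tool, called as name(argument=value, ...), one argument or row to a line, values as JSON. arm_command: Moves the arm, as the interface text tells. Its arguments: {"type":"object","properties":{"commands":{"type":"array"},"force":{"type":"number"}},"required":["commands"]}

```bash
ls; mkdir -p pics; python3 - <<'E'
from cell import ctrl
import cv2,numpy as np
s=ctrl.get_state(); print(s['t'],s['eef_pos'],s['ee_rot'],s['grip_width'],ctrl.hold_point_z)
for n in ['side','top','wrist']:
    f=ctrl.grab_frame(n); cv2.imwrite(f'pics/{n}0.png',f['image'][:,:,::-1]); np.savez(f'{n}0.npz',**f)
    print(n,f['fx'],f['cx'],f['cy'],np.round(f['R'],3).tolist(),f['t'])
E
```

```text
pics
0.0 [154.53672878 579.40882533 230.50056989] [[ 9.66187115e-01 -6.20792400e-04  2.57841177e-01]
 [-2.57841768e-01 -1.22234849e-03  9.66186384e-01]
 [-2.84629392e-04 -9.99999060e-01 -1.34108357e-03]] 85.58971917583578 18.700000000000003
side 524.9891520996574 325.61742671284213 235.1940873940964 [[-0.915, -0.403, -0.024], [-0.136, 0.363, -0.922], [0.38, -0.84, -0.387]] [371.53458096 208.85821381 497.90615981]
top 517.1213181832743 331.5556370191606 243.09521409339712 [[-0.005, -1.0, -0.01], [-0.988, 0.006, -0.154], [0.154, 0.009, -0.988]] [-194.61575709  517.18905664  863.13618937]
wrist 364.9790247942652 318.5228325549323 242.14627524074515 [[0.258, 0.966, 0.0], [0.924, -0.247, 0.291], [0.281, -0.075, -0.957]] [-599.50587673  -37.56193327  378.43630714]
```

View pics/side0.png

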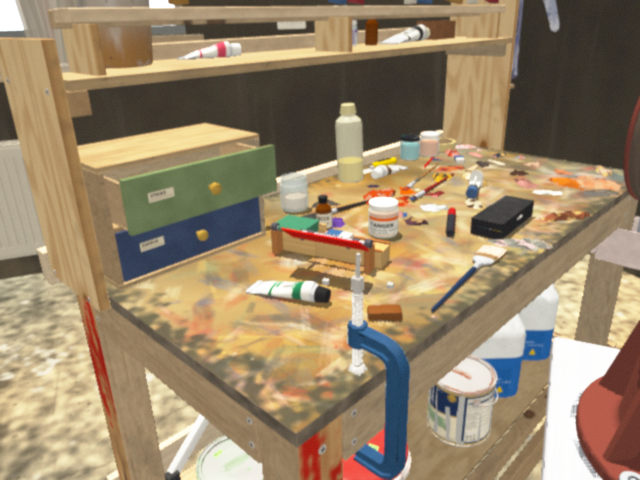

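View pics/top0.png

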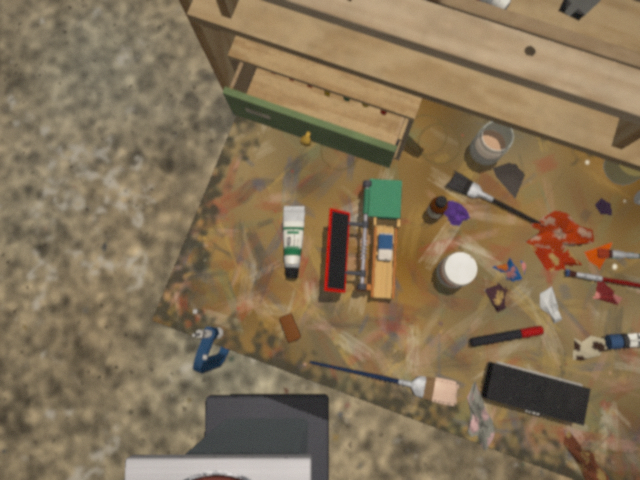

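View pics/wrist0.png

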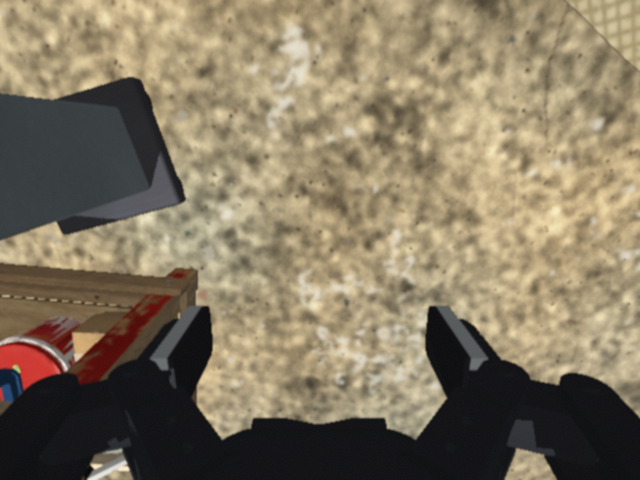

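```bash
cat > h.py <<'E'
import numpy as np,cv2
def load(n): return dict(np.load(n+'.npz'))
def pts(f):
    z=f['z_map'];v,u=np.mgrid[0:480,0:640]
    c=np.stack([(u-f['cx'])/f['fx']*z,(v-f['cy'])/f['fy']*z,z],-1)
    P=(c-f['t'])@f['R']; P[z==0]=np.nan
    return P
def ray_plane(f,u,v,h):
    d=np.array([(u-f['cx'])/f['fx'],(v-f['cy'])/f['fy'],1])@f['R']; o=-f['R'].T@f['t']
    return o+d*(h-o[2])/d[2]
def proj(f,X):
    c=np.asarray(X)@f['R'].T+f['t']; return np.stack([c[...,0]/c[...,2]*f['fx']+f['cx'],c[...,1]/c[...,2]*f['fy']+f['cy']],-1)
E
python3 - <<'E'
from h import *
f=load('top0');im=f['image'][:,:,::-1]
c=im[165:315,270:490];cv2.imwrite('pics/topz.png',cv2.resize(c,None,fx=3.6,fy=3.6,interpolation=cv2.INTER_CUBIC))
f2=load('side0');c=f2['image'][190:330,230:430,::-1];cv2.imwrite('pics/sidez.png',cv2.resize(c,None,fx=4,fy=4,interpolation=cv2.INTER_CUBIC))
P=pts(f)
np.set_printoptions(precision=1,suppress=True,linewidth=200)
for r in range(170,310,6): print(r,P[r,355:412:3,2])
E
```

```text
170 [ 1.3  0.4  0.1 -2.7 -0.1 -0.1  0.5  0.6  0.9  0.8  4.6 -0.4  0.9  2.9  2.6 -1.5  0.2 -1.3 -1.8]
176 [-0.8  2.1  1.   0.  -0.5  2.1  0.2  2.3 -0.6  0.2  2.1  1.8 -3.6 -2.1  2.2  0.9 -2.4  0.9 -0.8]
182 [-1.5  2.6 -2.5 54.  61.4 57.1 52.1 51.2 50.8 52.  51.  49.6 51.3 53.2 54.5 50.7  0.4  1.6  0.2]
188 [-0.7  0.7  1.4 43.5 52.9 52.1 50.5 52.9 51.6 53.1 52.6 52.2 53.1 53.4 52.3 52.5  2.8 -0.1  3.3]
194 [-1.9 -1.6  0.8 54.2 56.5 51.3 53.  49.  52.9 55.4 51.  54.4 52.4 51.2 49.7 52.2 -0.9 -2.5 -1.8]
200 [-2.2  1.5 -1.9 55.  57.2 51.9 54.3 51.3 49.  50.4 55.6 50.9 48.9 52.4 51.  53.8 -0.9  1.4  0.1]
206 [-2.4  2.5  2.6 54.3 55.2 54.2 52.1 51.4 52.2 51.4 51.5 52.7 53.5 53.7 54.5 54.2  0.  -0.5  1. ]
212 [ 1.4 -1.1 -0.8 52.3 54.1 54.5 52.5 52.3 50.6 52.8 51.2 50.8 51.4 50.4 52.7 49.  -2.3  4.4  1.5]
218 [-1.2 -4.  -0.7 50.6  1.2 -0.1 36.9 47.5 41.1 45.6 43.5 46.2 45.7 51.1 53.5 -1.1 -0.4 -1.8 -3.4]
224 [52.8 55.5 52.9 57.4 52.4 -1.5 44.2 15.2 19.5 15.  14.1 21.7 17.4 15.9 44.7 -0.6  0.9 -1.   0.7]
230 [ 0.8 -0.6  0.2 53.3 -0.9  2.4 12.9 34.  32.1 31.6 31.5 30.4 30.4 32.3  0.2  1.5 -1.  
[... 623 characters left out ...]
4.7 49.6 54.  54.9 -1.9  1.9 35.8 28.2 30.7 30.9 31.  29.8 28.8 34.2 -0.1  0.8  0.4 -1.7  0.7]
278 [-1.6  2.8 52.1  1.1  0.2  1.9 33.2 31.  29.4 29.4 30.2 31.3 31.1 35.2  0.2  0.6  0.8 -1.1 -0.2]
284 [ 2.7 57.7 57.3 56.2 -0.1  9.  36.8 30.1 29.9 30.2 31.4 30.5 30.2 35.8  2.3  1.5  2.4 -2.6  1.5]
290 [ 0.1 31.5  nan 41.2 46.8 43.1 34.6 28.8 30.5 32.7 31.2 30.7 27.  35.7 -2.4  0.6  0.5 -0.6  1.1]
296 [-0.7  0.7 -0.5  1.9  0.6 23.4 32.6 27.4 27.6 28.9 30.7 29.6 32.5 34.6  0.7 -1.2  0.4  1.4  0.3]
302 [ 2.  -1.2 -1.3 -1.7 -1.   2.1  1.4  0.1  1.3  0.6 -3.9  1.5  1.7 -0.2 -2.7  0.6  0.7  0.7  0.2]
308 [ 1.5  1.9  1.2 -0.7 -0.3 -0.5  0.3 -0.8 -0.9  0.9 -0.  -2.4  0.5 -1.7  0.6 -0.1 -2.5  0.  -2.5]
```

View pics/topz.png

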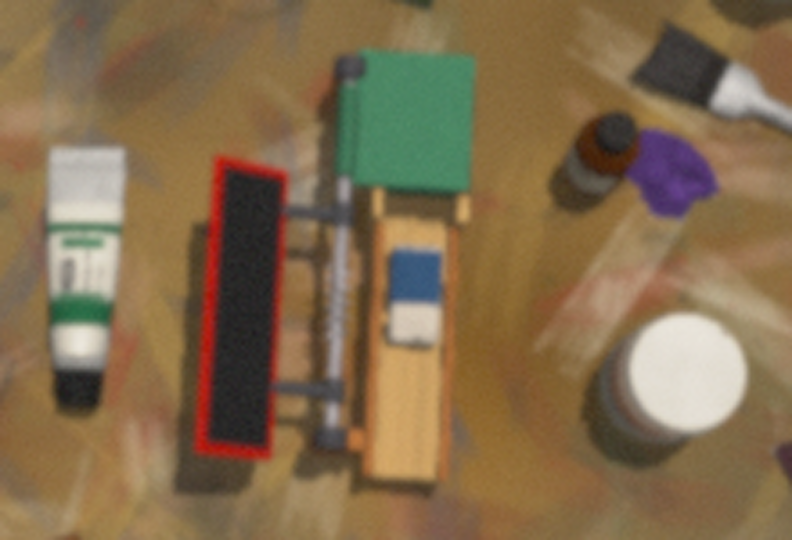

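View pics/sidez.png

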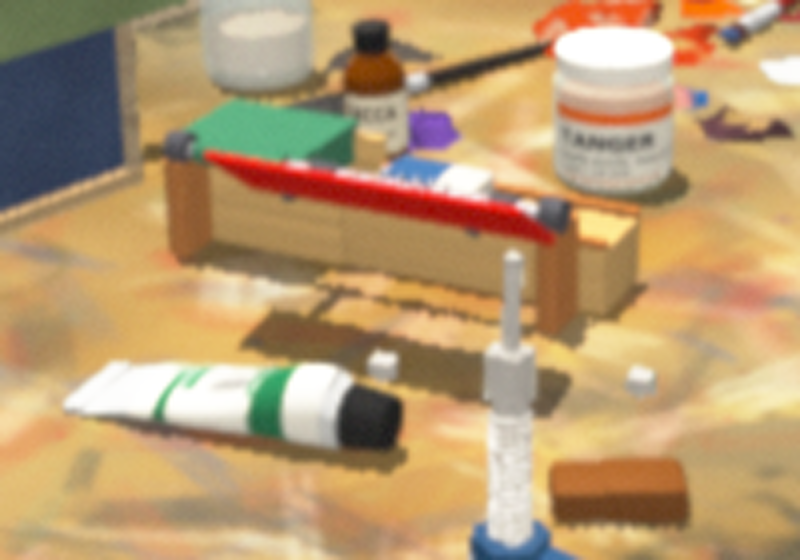

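```bash
cat > fit.py <<'E'
from h import *
from scipy.optimize import least_squares
np.set_printoptions(precision=2,suppress=True,linewidth=200)
f=load('top0')
M=np.array([[68,-23,51],[0,-23,51],[-138,20.5,34],[-138,-20.5,34],[-135,98.4,80.5],[-135,63.6,53.5],[5,63.6,53.5],[5,98.4,80.5]])
U=np.array([[475,57],[470,191],[363,474],[441,481],[195,453],[270,460],[288,173],[217,157]])/3.6+[270,165]-0.36
def W(p,M): c,s=np.cos(p[2]),np.sin(p[2]); R=np.array([[c,-s,0],[s,c,0],[0,0,1]]); return np.asarray(M,float)@R.T+[p[0],p[1],0]
r=least_squares(lambda p:(proj(f,W(p,M))-U).ravel(),[500,-60,0],loss='soft_l1')
p=r.x
E
python3 - <<'E'
from fit import *
print(p, np.degrees(p[2])); print(proj(f,W(p,M))-U)
def draw(f,name,x0,y0,w,h,s):
    im=cv2.resize(f['image'][y0:y0+h,x0:x0+w,::-1],None,fx=s,fy=s,interpolation=cv2.INTER_CUBIC)
    def pl(P,col):
        q=((proj(f,W(p,P))-[x0,y0]+0.5)*s).astype(np.int32); cv2.polylines(im,[q.reshape(-1,1,2)],True,col,1)
    pl([[-138,20.5,34],[-138,-20.5,34],[-14,-20.5,34],[-14,20.5,34]],(255,255,0))
    pl([[0,35,51],[0,-23,51],[68,-23,51],[68,35,51]],(0,0,255))
    pl([[0,-23,51],[0,-23,32],[0,23,32],[0,23,51]],(0,0,255))
    pl(M[4:],(0,255,255))
    pl([[-122,37.5,50],[58,37.5,50]],(255,0,255))
    pl([[-138,20.5,0],[-138,-20.5,0],[-138,-20.5,30],[-138,20.5,30]],(255,255,0))
    cv2.imwrite(name,im)
draw(f,'pics/fitt.png',270,165,220,150,3.6)
draw(load('side0'),'pics/fits.png',230,190,200,140,4)
# eraser
P=pts(f); im=f['image'].astype(int)
h=P[...,2]; sub=np.zeros(h.shape,bool); sub[228:268,370:400]=1
m=sub&(h>38.5)
Q=P[m]; c,s=np.cos(p[2]),np.sin(p[2]); d=Q[:,:2]-p[:2]; bx=c*d[:,0]+s*d[:,1]; by=-s*d[:,0]+c*d[:,1]
print('eraser',np.percentile(bx,[1,50,99]),np.percentile(by,[1,50,99]),h[m].mean(),cv2.minAreaRect(np.stack([bx,by],-1).astype(np.float32)))
for n,u,v,hh in [('jar',459,269,66),('drier',440,202,74),('clamp',207,332,150),('clamptop',203,332,0)]: print(n,ray_plane(f,u,v,hh), P[v,u])
for cc in ([440,202],[459,269],[292,240]): print(P[cc[1]-3:cc[1]+4,cc[0]-3:cc[0]+4,2].mean())
m=np.zeros(h.shape,bool);m[310:380,180:235]=1; k=m&(h>20); print('clamp pts',np.nanpercentile(P[k],[2,50,98],axis=0), h[k].max())
k=(h>60)&(np.mgrid[0:480,0:640][0]<390); 
sc=P[k]; print('drawer/shelf x min',np.percentile(sc[:,0],[0.1,1]),)
E
```

```text
[ 558.66 -292.96  119.31] 6835.894311491014
[[-0.11 -0.24]
 [-0.53  0.52]
 [-0.93  0.58]
 [ 1.17  0.21]
 [ 0.16 -0.01]
 [ 0.25  0.41]
 [ 0.31 -0.76]
 [-0.22 -1.04]]
eraser [-73.32 -50.33 -27.3 ] [-12.9   -0.68  11.16] 43.373109746934944 ((-49.39678955078125, -3.6359081268310547), (48.03475570678711, 29.90928840637207), 2.821471691131592)
jar [ 466.55 -411.06   66.  ] [ 466.78 -411.59   63.76]
drier [ 579.84 -381.94   74.  ] [ 579.94 -382.03   73.56]
clamp [365.84 -12.21 150.  ] [365.04   1.23  95.81]
clamptop [363.67  32.11   0.  ] [365.44   1.18 121.  ]
nan
65.92439165548464
20.05468153495533
clamp pts [[299.19  -4.03  28.58]
 [343.39  11.26  62.79]
 [396.19  31.61 145.92]] 157.32263122277558
drawer/shelf x min [327.19 442.39]
```

View pics/fitt.png

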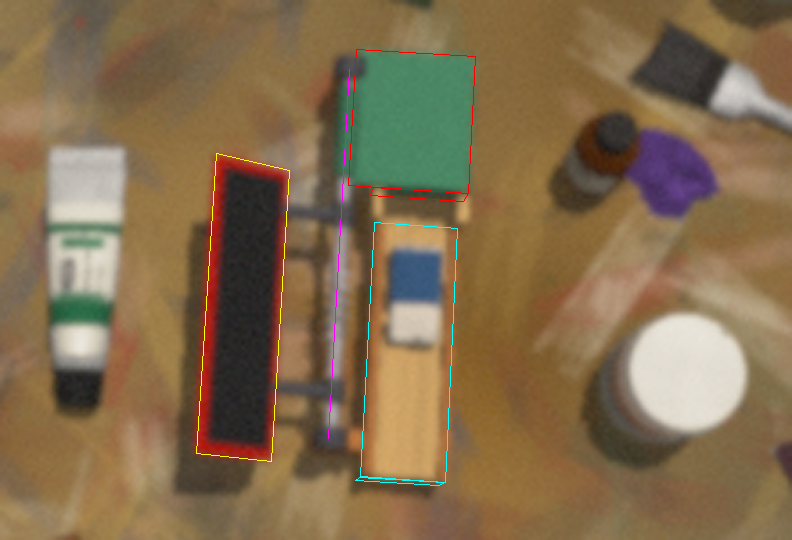

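View pics/fits.png

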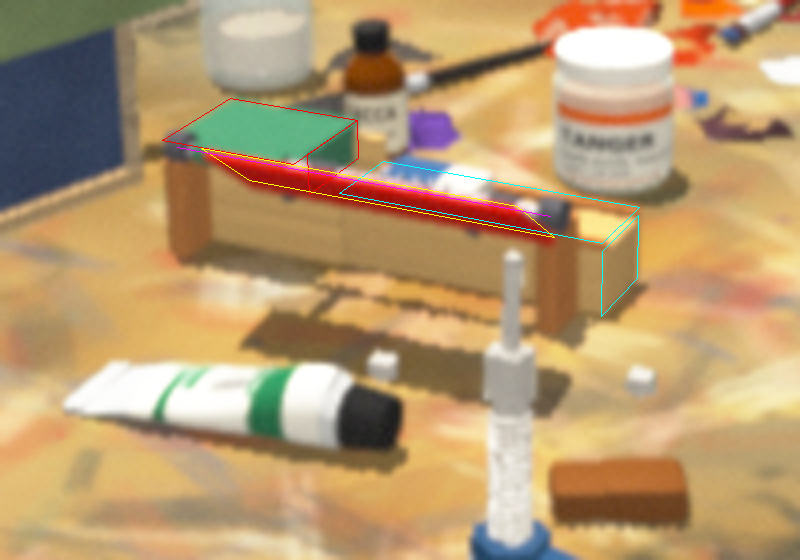

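```bash
cat > go.py <<'E'
from h import *
import sys
from cell import ctrl
np.set_printoptions(precision=4,suppress=True,linewidth=200)
BO=np.array([558.66,-292.96]); YAW=np.radians(-4.106)
c,s=np.cos(YAW),np.sin(YAW); RB=np.array([[c,-s],[s,c]])
def b2w(x,y,z): return np.r_[BO+RB@[x,y],z]
def w2b(X): return np.r_[RB.T@(np.array(X[:2])-BO),X[2]]
def st():
    S=ctrl.get_state();R=S['ee_rot'];P=S['eef_pos']
    print('t',S['t'],'tcp',P,'box',w2b(P),'F',S['wrist_force'],'w',S['grip_width'],'yaw err deg',np.degrees(YAW-np.arctan2(R[1,0],R[0,0])))
    return S
def shift(S,X): return S['ee_rot'].T@(np.array(X)-S['eef_pos'])/1000
E
python3 - <<'E'
from go import *
S=st()
for X in ([330,420,235],[420,150,235],b2w(-98,42,235)): print(X,shift(S,X))
E
```

```text
t 0.15 tcp [154.5826 579.4993 230.7206] box [-465.51    841.2872  230.7206] F [-0.0244 -0.4498  0.0815] w 85.25360583473207 yaw err deg 10.836666200798808
[330, 420, 235] [ 0.2106 -0.0042 -0.1089]
[420, 150, 235] [ 0.3672 -0.004  -0.3465]
[ 463.9188 -244.0508  235.    ] [ 0.5112 -0.0037 -0.7159]
```

arm_command(
  commands=[
    [[0.05,-0.004,-0.026,0,0.07],[0.1,-0.004,-0.052,0,0.07],[0.15,-0.004,-0.078,0,0.07],[0.21,-0.004,-0.109,0,0.07],[0.235,-0.004,-0.16,0,0.07],[0.265,-0.004,-0.21,0,0.07],[0.3,-0.004,-0.26,0,0.07],[0.335,-0.004,-0.305,0,0.07],[0.367,-0.004,-0.346,0,0.07],[0.385,-0.004,-0.4,0,0.07],[0.405,-0.004,-0.45,-0.05,0.07],[0.425,-0.004,-0.5,-0.1,0.07],[0.445,-0.004,-0.55,-0.15,0.07],[0.465,-0.004,-0.6,-0.189,0.07],[0.488,-0.004,-0.655,-0.189,0.07],[0.511,-0.004,-0.716,-0.189,0.07],[0.511,-0.004,-0.716,-0.189,0.07],[0.511,-0.004,-0.716,-0.189,0.07],[0.511,-0.004,-0.716,-0.189,0.07]],
  ],
)

```text
t: 2.52
eef_pos: [463.8, -242.9, 235.5]
ee_rot: [[0.998, -0.0, 0.07], [-0.07, -0.001, 0.998], [-0.0, -1.0, -0.001]]
wrist_force: [-0.5, 0.2, 0.6]
grip_width: 69.9
```

```bash
python3 - <<'E'
from go import *
S=st()
for n in ['side','top','wrist']:
    f=ctrl.grab_frame(n); cv2.imwrite(f'pics/{n}1.png',f['image'][:,:,::-1]); np.savez(f'{n}1.npz',**f)
E
```

```text
t 2.525 tcp [ 463.7857 -242.9285  235.5095] box [-98.2132  43.1099 235.5095] F [-0.5036  0.1995  0.6494] w 69.90967747242847 yaw err deg -0.06555615935902204
```

View pics/side1.png

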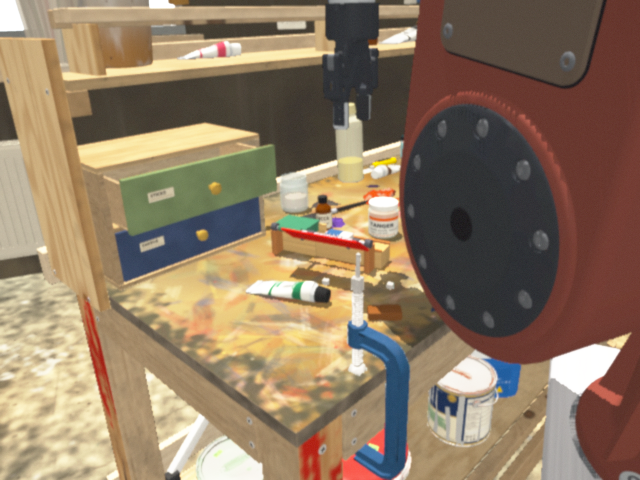

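View pics/wrist1.png

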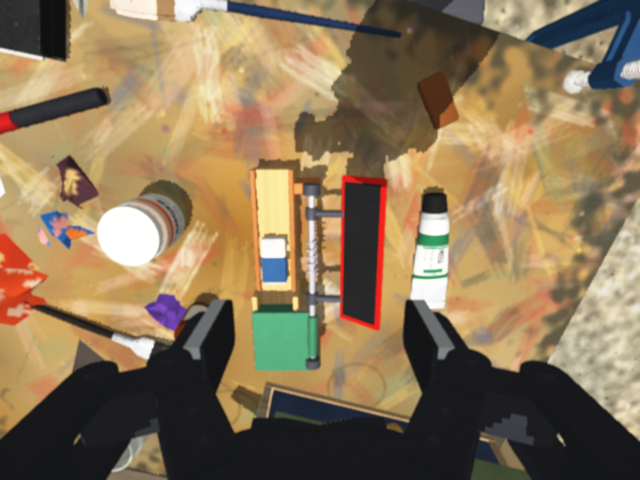

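View pics/top1.png

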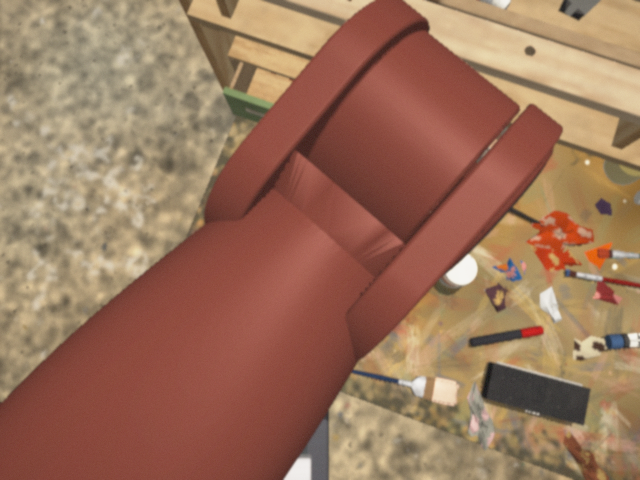

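```bash
python3 - <<'E'
from h import *
from fit import W,M,p
from scipy.optimize import least_squares
np.set_printoptions(precision=2,suppress=True,linewidth=200)
f=load('wrist1')
U=np.array([[254,370],[253,310],[293,169],[251,170],[386,180],[343,177],[341,320],[379,328]],float)
print(proj(f,W(p,M))-U)
r=least_squares(lambda q:(proj(f,W(q,M))-U).ravel(),p,loss='soft_l1'); print(r.x-p, r.x)
x0,y0,s=190,140,3.2
im=cv2.resize(f['image'][y0:y0+180+60,x0:x0+230,::-1],None,fx=s,fy=s,interpolation=cv2.INTER_CUBIC)[:600]
for q,col in ((p,(255,255,0)),(r.x,(0,0,255))):
  for L in ([[-138,20.5,34],[-138,-20.5,34],[-14,-20.5,34],[-14,20.5,34]],M[4:],[[0,35,51],[0,-23,51],[68,-23,51],[68,35,51]]):
    k=((proj(f,W(q,L))-[x0,y0]+0.5)*s).astype(np.int32); cv2.polylines(im,[k.reshape(-1,1,2)],True,col,1)
# finger tips
X=[[-98+dx,43.1+sy*(35),235.5+h] for sy in(-1,1) for dx in(-11,11) for h in (9,)]
cv2.imwrite('pics/wfit.png',im)
P=pts(f); 
print('fingertips depth'); print(P[300:330:6,180:240:6,2]); print(P[300:330:6,400:460:6,2])
print(P[300:312:4,204:236:4].reshape(-1,3)); 
E
```

```text
[[ 1.58  0.21]
 [-0.77  1.81]
 [ 1.54  0.34]
 [-0.6  -0.71]
 [ 1.23 -0.99]
 [-0.82 -1.91]
 [-1.65 -2.36]
 [-0.29  4.03]]
[ 0.31  0.01 -0.  ] [ 558.97 -292.95  119.31]
fingertips depth
[[  0.17   0.38  -0.19   0.55   0.03  -0.13 247.27 247.25 248.42   0.16]
 [  1.82  -0.41  12.57  13.26   9.16 253.07 252.33 252.45 250.4    0.02]
 [  3.33  21.1   26.97  26.52 250.11 257.61 257.69 257.29 250.08  -1.69]
 [  6.22  39.51 255.28 254.52 262.58 261.93 262.3  259.84 252.57   0.5 ]
 [ 47.76 259.53 259.47 266.63 265.61 266.91 266.44 260.47 252.56 242.51]]
[[  1.13 244.59 248.29 247.82 247.65   5.39   5.47   3.06   0.6    0.03]
 [  0.53 245.68 252.96 252.62 253.03   4.71   3.73   3.08   0.86  -0.4 ]
 [ -0.38 245.82 255.15 256.67 257.77 257.41 249.95   0.38   0.53   0.2 ]
 [ -0.12 248.09 255.98 261.76 261.39 262.28 254.56 254.23   0.53   0.94]
 [ -0.26 247.75 256.87 264.29 266.76 266.69 266.34 259.53 259.66   0.01]]
[[ 564.38 -380.94    0.03]
 [ 564.73 -376.43   -0.04]
 [ 565.11 -371.93   -0.18]
 [ 450.61 -282.7   247.27]
 [ 451.   -281.33  246.68]
 [ 450.74 -279.5   247.46]
 [ 450.41 -277.64  248.42]
 [ 566.87 -349.32   -0.52]
 [ 567.05 -379.91    4.87]
 [ 570.02 -377.46   -0.7 ]
 [ 451.   -283.63  249.84]
 [ 450.88 -281.92  250.32]
 [ 450.24 -279.86  251.88]
 [ 451.07 -278.83  250.36]
 [ 451.76 -277.66  249.16]
 [ 453.95 -277.39  244.82]
 [ 567.74 -377.38   13.59]
 [ 450.57 -283.92  253.96]
 [ 450.13 -282.02  255.08]
 [ 450.68 -280.85  254.16]
 [ 450.7  -279.29  254.35]
 [ 450.28 -277.45  255.41]
 [ 452.46 -277.27  251.21]
 [ 456.17 -277.91  243.91]]
```

View pics/wfit.png

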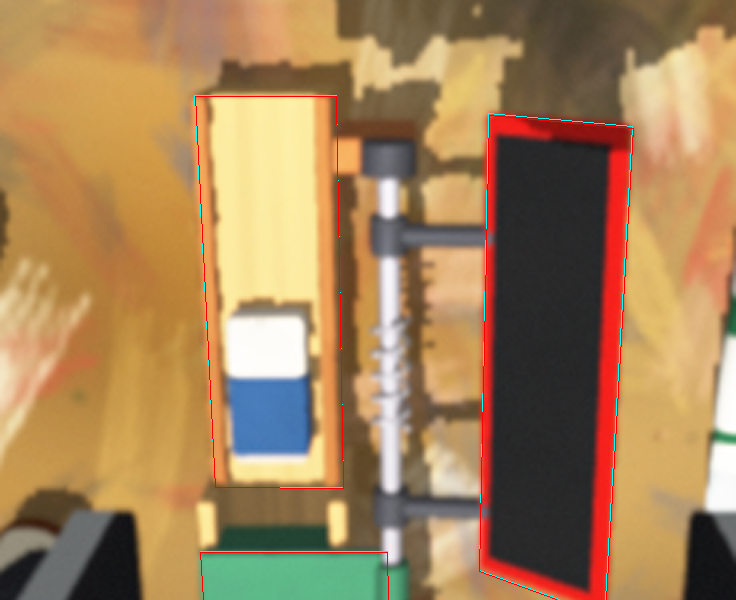

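arm_command(
  commands=[
    [[0,0.05,-0.0016,0,0.076],[0,0.1,-0.0016,0,0.076],[0,0.14,-0.0016,0,0.076],[0,0.165,-0.0016,0,0.076],[0,0.165,-0.0016,0,0.076],[0,0.165,-0.0016,0,0.076]],
  ],
)

```text
t: 3.42
eef_pos: [464.5, -245.1, 72.1]
ee_rot: [[0.998, 0.001, 0.07], [-0.07, -0.002, 0.998], [0.001, -1.0, -0.002]]
wrist_force: [0.6, -0.1, -0.1]
grip_width: 75.7
```

```bash
cat > look.py <<'E'
from go import *
tag=sys.argv[1]
S=st()
x0,y0,w,h,s=230,170,200,150,4
f=ctrl.grab_frame('side'); np.savez(f'side{tag}.npz',**f)
cv2.imwrite(f'pics/s{tag}.png',cv2.resize(f['image'][y0:y0+h,x0:x0+w,::-1],None,fx=s,fy=s,interpolation=cv2.INTER_CUBIC))
f=ctrl.grab_frame('wrist'); np.savez(f'wrist{tag}.npz',**f); cv2.imwrite(f'pics/w{tag}.png',f['image'][:,:,::-1])
E
python3 look.py 2
```

```text
t 3.425 tcp [ 464.456  -245.099    72.1206] box [-97.3891  40.993   72.1206] F [ 0.5799 -0.0658 -0.134 ] w 75.73431974289593 yaw err deg -0.1074378067991518
```

View pics/s2.png

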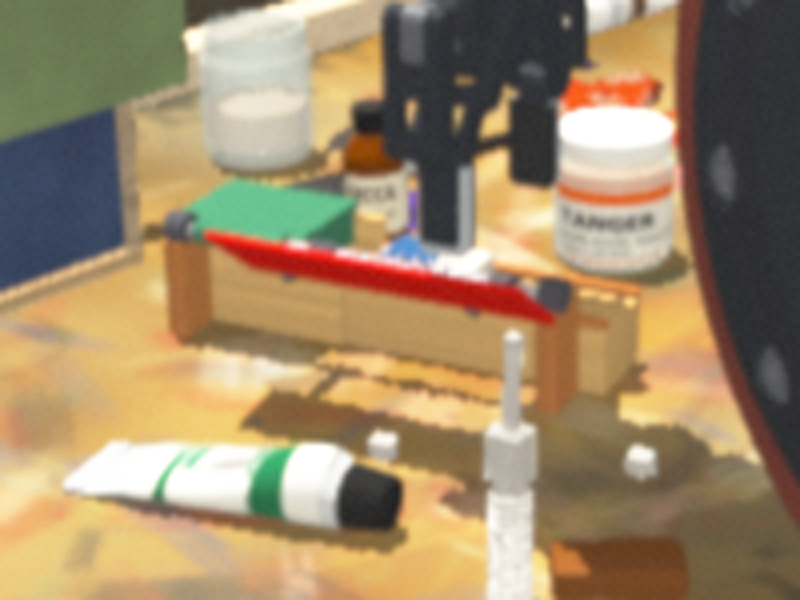

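View pics/w2.png

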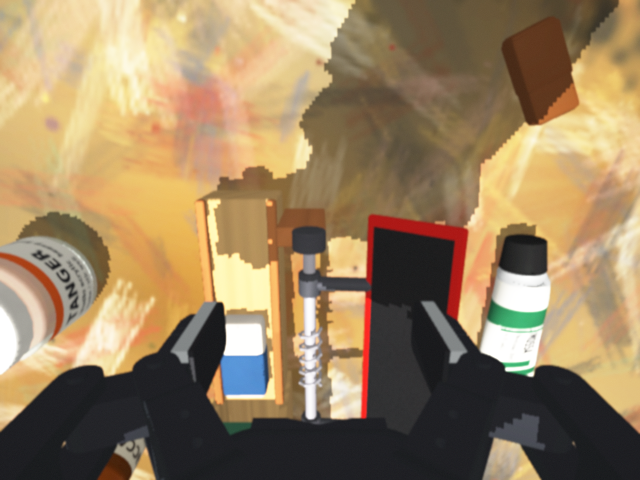

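arm_command(
  commands=[
    [[0,0.008,0,0,0.076],[0,0.014,0,0,0.076],[0,0.02,0,0,0.076],[0,0.025,0,0,0.076],[0,0.03,0,0,0.076],[0,0.034,0,0,0.076],[0,0.038,0,0,0.076],[0,0.038,0,0,0.076],[0,0.038,0,0,0.076]],
  ],
)

```text
t: 4.65
eef_pos: [464.8, -245.7, 34.6]
ee_rot: [[0.998, 0.002, 0.07], [-0.07, -0.003, 0.998], [0.002, -1.0, -0.003]]
wrist_force: [-1.4, -0.8, 2.5]
grip_width: 76.0
```

```bash
python3 look.py 3
```

```text
t 4.65 tcp [ 464.7555 -245.6975   34.5737] box [-97.0475  40.4174  34.5737] F [-1.3519 -0.804   2.5238] w 76.01568280179225 yaw err deg -0.09110828625705908
```

View pics/s3.png

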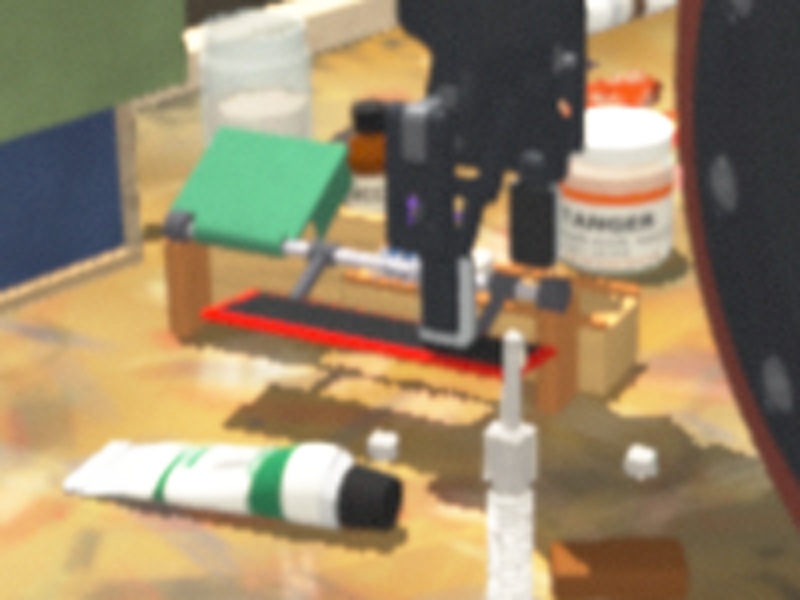

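View pics/w3.png

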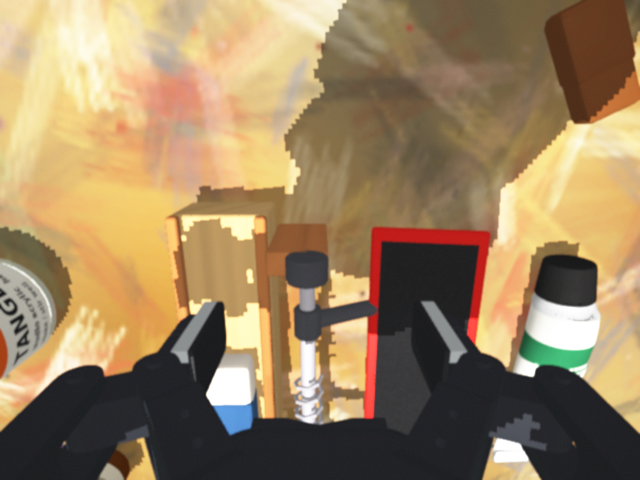

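```bash
python3 - <<'E'
from h import *
from fit import W,p
f=load('wrist3')
for X in ([-109,2.4,45],[-109,2.4,43],[-109,78.4,43],[-109,-4.6,45],[-74.5,11.5,43],[-74.5,-12.5,43],[-135,60,37],[-135,104,37]): print(X,proj(f,W(p,np.array([X])))[0])
P=pts(f)
c,s=np.cos(p[2]),np.sin(p[2])
B=P.copy();B[...,0]=c*(P[...,0]-p[0])+s*(P[...,1]-p[1]);B[...,1]=-s*(P[...,0]-p[0])+c*(P[...,1]-p[1])
np.set_printoptions(precision=1,suppress=True,linewidth=200)
for r in (300,304,308,312): print(r,[tuple(np.round(B[r,u])) for u in range(190,228,5)])
for r in (300,304,308,312): print(r,[tuple(np.round(B[r,u])) for u in range(410,450,5)])
print('pedal z',np.nanmedian(B[250:290,395:410,2]),np.nanmedian(B[250:290,380:390,2]),np.nanmedian(B[250:290,440:470,2]))
print('er',B[375,220:255:5])
E
```

```text
[-109, 2.4, 45] [223.01 295.11]
[-109, 2.4, 43] [224.27 292.96]
[-109, 78.4, 43] [413.96 293.34]
[-109, -4.6, 45] [205.33 295.08]
[-74.5, 11.5, 43] [251.5  366.67]
[-74.5, -12.5, 43] [195.52 366.54]
[-135, 60, 37] [368.77 226.6 ]
[-135, 104, 37] [480.13 226.8 ]
300 [(np.float64(-99.0), np.float64(-17.0), np.float64(30.0)), (np.float64(-99.0), np.float64(-15.0), np.float64(30.0)), (np.float64(-99.0), np.float64(-12.0), np.float64(30.0)), (np.float64(-100.0), np.float64(-10.0), np.float64(30.0)), (np.float64(-99.0), np.float64(-9.0), np.float64(28.0)), (np.float64(-99.0), np.float64(-6.0), np.float64(29.0)), (np.float64(-100.0), np.float64(-3.0), np.float64(30.0)), (np.float64(-99.0), np.float64(-1.0), np.float64(30.0))]
304 [(np.float64(-98.0), np.float64(-17.0), np.float64(31.0)), (np.float64(-98.0), np.float64(-15.0), np.float64(30.0)), (np.float64(-97.0), np.float64(-13.0), np.float64(29.0)), (np.float64(-108.0), np.float64(-3.0), np.float64(51.0)), (np.float64(-108.0), np.float64(-1.0), np.float64(50.0)), (np.float64(-107.0), np.float64(0.0), np.float64(49.0)), (np.float64(-107.0)
[... 2410 characters left out ...]
p.float64(45.0))]
312 [(np.float64(-101.0), np.float64(77.0), np.float64(43.0)), (np.float64(-103.0), np.float64(78.0), np.float64(48.0)), (np.float64(-107.0), np.float64(78.0), np.float64(54.0)), (np.float64(-108.0), np.float64(79.0), np.float64(57.0)), (np.float64(-108.0), np.float64(81.0), np.float64(57.0)), (np.float64(-108.0), np.float64(83.0), np.float64(57.0)), (np.float64(-108.0), np.float64(85.0), np.float64(56.0)), (np.float64(-102.0), np.float64(91.0), np.float64(46.0))]
pedal z 42.675153002224135 41.64364046601255 45.87421796601498
er [[-70.3  -2.3  43.1]
 [-69.7  -0.4  42.2]
 [-70.4   2.   43.2]
 [-70.1   4.1  42.8]
 [-69.4   6.   41.9]
 [-70.1   8.4  42.7]
 [-67.9   9.9  39.9]]
```

arm_command(
  commands=[
    [[0,0.003,0.001,0,0.076],[0,0.005,0.001,0,0.076],[0,0.007,0.001,0,0.076],[0,0.007,0.001,0,0.076]],
  ],
)

```text
t: 5.25
eef_pos: [464.9, -244.8, 27.5]
ee_rot: [[0.998, 0.002, 0.07], [-0.07, -0.003, 0.998], [0.002, -1.0, -0.003]]
wrist_force: [-0.6, -2.0, 3.1]
grip_width: 75.8
```

```bash
python3 -c "
from go import *
st()"
```

```text
t 5.25 tcp [ 464.9363 -244.7555   27.5208] box [-96.9347  41.3699  27.5208] F [-0.5951 -1.9734  3.1206] w 75.77154073239497 yaw err deg -0.08991493219396965
```

Still sprung; go on until the stop is felt.

arm_command(
  commands=[
    [[0,0.001,0,0,0.076],[0,0.002,0,0,0.076],[0,0.002,0,0,0.076]],
  ],
)

```text
t: 5.62
eef_pos: [465.1, -244.9, 26.5]
ee_rot: [[0.998, 0.002, 0.07], [-0.07, -0.004, 0.998], [0.003, -1.0, -0.003]]
wrist_force: [-4.5, -0.3, 13.0]
grip_width: 76.0
```

```bash
python3 look.py 5; python3 - <<'E'
from h import *
from fit import W,p
f=load('wrist5');P=pts(f)
c,s=np.cos(p[2]),np.sin(p[2])
B=P.copy();B[...,0]=c*(P[...,0]-p[0])+s*(P[...,1]-p[1]);B[...,1]=-s*(P[...,0]-p[0])+c*(P[...,1]-p[1])
m=(B[...,2]>25)&(B[...,1]>62)&(B[...,1]<102)&(B[...,0]>-132)&(B[...,0]<-112)
A=np.c_[B[m][:,1]-82,np.ones(m.sum())]; print(m.sum(),np.linalg.lstsq(A,B[m][:,2],rcond=None)[0])
E
```

```text
t 5.625 tcp [ 465.0557 -244.932    26.4825] box [-96.8029  41.2025  26.4825] F [-4.5219 -0.3023 13.0324] w 75.99451613392134 yaw err deg -0.10184055998106095
9843 [-2.07 58.24]
```

View pics/s5.png

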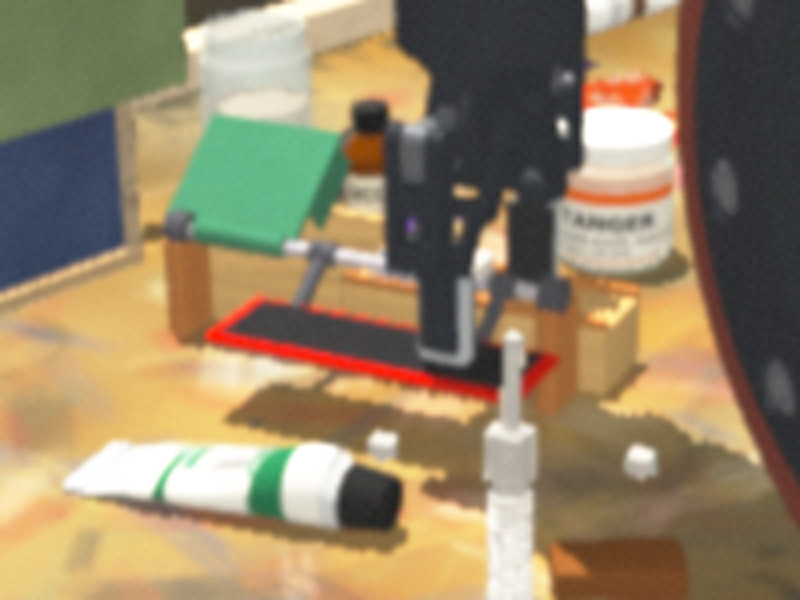

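arm_command(
  commands=[
    [[0.004,0.0005,0,0,0.076],[0.008,0.0005,0,0,0.076],[0.012,0.0005,0,0,0.076],[0.016,0.0005,0,0,0.076],[0.02,0.0005,0,0,0.076],[0.025,0.0006,0,0,0.076],[0.03,0.0006,0,0,0.076],[0.035,0.0006,0,0,0.076],[0.04,0.0006,0,0,0.076],[0.04,0.0006,0,0,0.076]],
  ],
)

```text
t: 6.98
eef_pos: [504.6, -247.3, 26.5]
ee_rot: [[0.998, 0.001, 0.069], [-0.069, -0.003, 0.998], [0.001, -1.0, -0.003]]
wrist_force: [-5.8, -0.5, 12.6]
grip_width: 76.2
```

```bash
python3 look.py 6
```

```text
t 6.975 tcp [ 504.6079 -247.3222   26.542 ] box [-57.1811  41.6504  26.542 ] F [-5.8464 -0.5112 12.6027] w 76.16835382345276 yaw err deg -0.13152907251180285
```

View pics/s6.png

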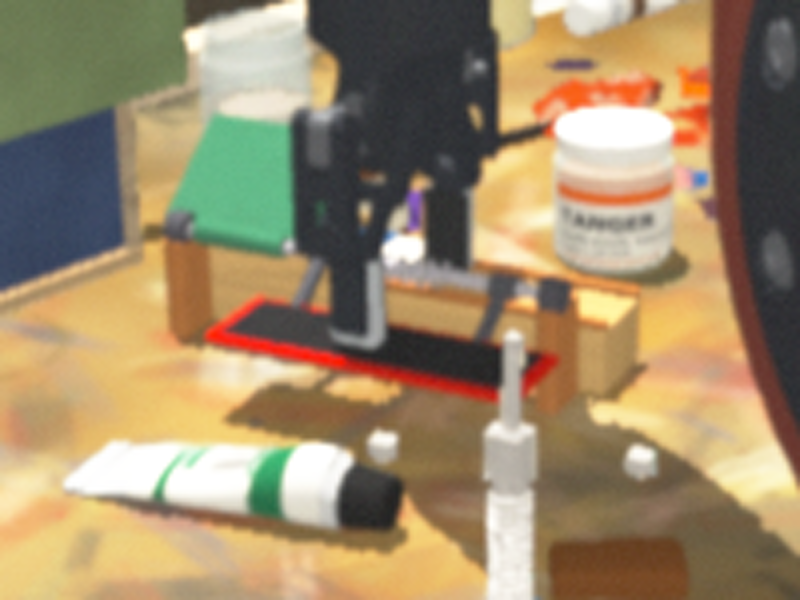

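View pics/w6.png

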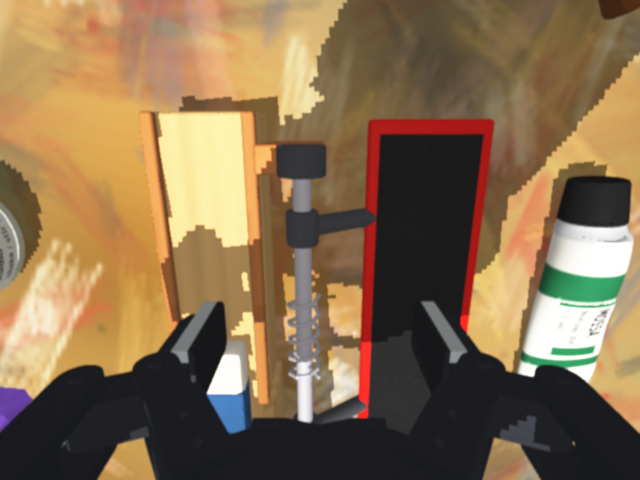

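arm_command(
  commands=[
    [[0.005,0.0003,0,0,0.076],[0.01,0.0003,0,0,0.076],[0.015,0.0003,0,0,0.076],[0.02,0.0003,0,0,0.076],[0.025,0.0004,0,0,0.076],[0.029,0.0004,0,0,0.076],[0.033,0.0004,0,0,0.076],[0.037,0.0004,0,0,0.076],[0.041,0.0004,0,0,0.076],[0.041,0.0004,0,0,0.076],[0.041,0.0004,0,0,0.076]],
  ],
)

```text
t: 8.45
eef_pos: [545.1, -249.7, 26.6]
ee_rot: [[0.998, 0.0, 0.069], [-0.069, -0.002, 0.998], [0.001, -1.0, -0.002]]
wrist_force: [-3.7, 0.9, 10.8]
grip_width: 76.0
```

```bash
python3 look.py 7
```

```text
t 8.45 tcp [ 545.0655 -249.6739   26.6219] box [-16.659   42.2016  26.6219] F [-3.6984  0.8649 10.7794] w 76.00512190155219 yaw err deg -0.14939779282440313
```

View pics/s7.png

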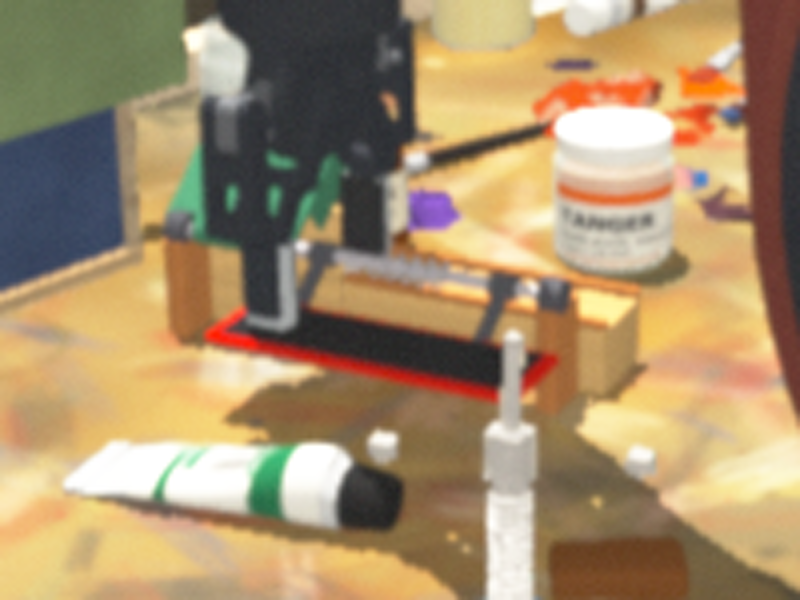

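View pics/w7.png

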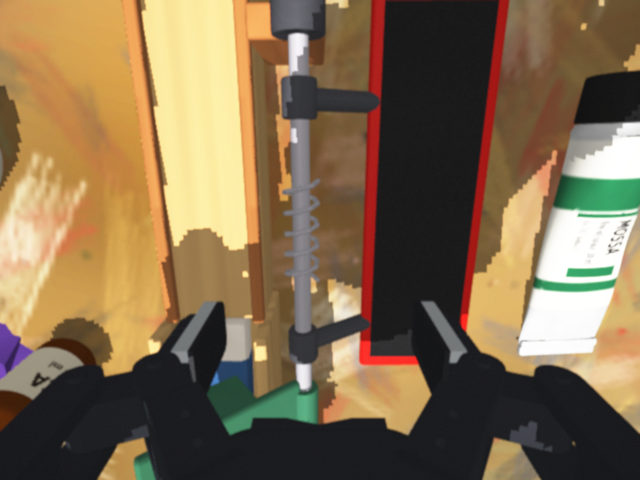

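```bash
cat > er.py <<'E'
from h import *
from fit import p
import sys
f=load('wrist'+sys.argv[1]);P=pts(f)
c,s=np.cos(p[2]),np.sin(p[2])
B=P.copy();B[...,0]=c*(P[...,0]-p[0])+s*(P[...,1]-p[1]);B[...,1]=-s*(P[...,0]-p[0])+c*(P[...,1]-p[1])
np.set_printoptions(precision=1,suppress=True)
for r in range(300,390,6): print(r,B[r,228],B[r,236],B[r,244],f['image'][r,236])
E
python3 er.py 7
```

```text
300 [-22.5   3.8  29.1] [-23.    7.4  30. ] [-22.8  10.7  29.6] [155 125  79]
306 [-20.3   3.9  30.1] [-20.3   7.3  30.2] [-20.5  10.7  30.5] [153 123  77]
312 [-17.4   3.6  30. ] [-17.8   7.2  30.8] [-17.1  10.3  29.4] [155 125  79]
318 [-11.3   1.8  24. ] [-11.3   5.4  24.1] [-10.6   8.6  22.7] [155 144 125]
324 [-10.3   2.6  27.6] [-10.2   6.   27.3] [-9.9  9.4 26.8] [179 172 161]
330 [-8.1  2.7 28.8] [-8.   6.1 28.6] [-7.5  9.4 27.7] [188 181 169]
336 [-5.8  2.8 29.8] [-5.1  6.  28.8] [-4.7  9.3 28.1] [188 180 168]
342 [-2.6  2.5 29.4] [-2.3  5.9 29. ] [-1.9  9.2 28.3] [185 177 165]
348 [ 0.9  2.1 28.7] [ 0.8  5.6 28.9] [ 1.3  9.  28.1] [186 179 165]
354 [ 4.1  1.8 28.5] [ 3.6  5.5 29.2] [ 3.8  9.  28.9] [185 177 165]
360 [ 6.7  1.8 29.2] [ 7.3  5.1 28.4] [ 8.3  8.3 26.9] [158 155 151]
366 [ 9.2  1.8 30.1] [ 9.7  5.2 29.3] [ 9.9  8.7 29. ] [ 41  65 100]
372 [11.8  1.8 30.7] [12.9  5.  29.3] [12.7  8.6 29.6] [39 65 99]
378 [16.1  1.1 29.2] [ 0.5 10.2 49.6] [16.   8.4 29.3] [38 74 54]
384 [-0.   8.1 53.8] [-0.2 11.2 54. ] [18.7  8.3 30. ] [36 73 52]
```

arm_command(
  commands=[
    [[-0.007,0.0003,0,0,0.076],[-0.014,0.0003,0,0,0.076],[-0.02,0.0003,0,0,0.076],[-0.02,-0.004,0,0,0.076],[-0.02,-0.009,0,0,0.076],[-0.02,-0.014,0,0,0.076],[-0.02,-0.019,0,0,0.076],[-0.02,-0.024,0,0,0.076],[-0.02,-0.029,0,0,0.076],[-0.02,-0.034,0,0,0.076],[-0.02,-0.04,0,0,0.076],[-0.02,-0.048,0,0,0.076],[-0.02,-0.06,0,0,0.076],[-0.02,-0.09,0,0,0.076],[-0.02,-0.13,0,0,0.076],[-0.03,-0.17,0,0,0.076],[-0.06,-0.2,0,0,0.076],[-0.1,-0.2,0,0,0.076],[-0.1,-0.2,0,0,0.076]],
  ],
)

```text
t: 10.92
eef_pos: [443.9, -242.3, 227.9]
ee_rot: [[0.998, 0.001, 0.07], [-0.07, -0.003, 0.998], [0.002, -1.0, -0.003]]
wrist_force: [0.2, 0.8, -0.5]
grip_width: 75.8
```

```bash
python3 look.py 8
```

```text
t 10.925 tcp [ 443.8765 -242.2905  227.8826] box [-118.117    42.3208  227.8826] F [ 0.2372  0.8253 -0.5477] w 75.78741738241416 yaw err deg -0.08181847031719326
```

View pics/s8.png

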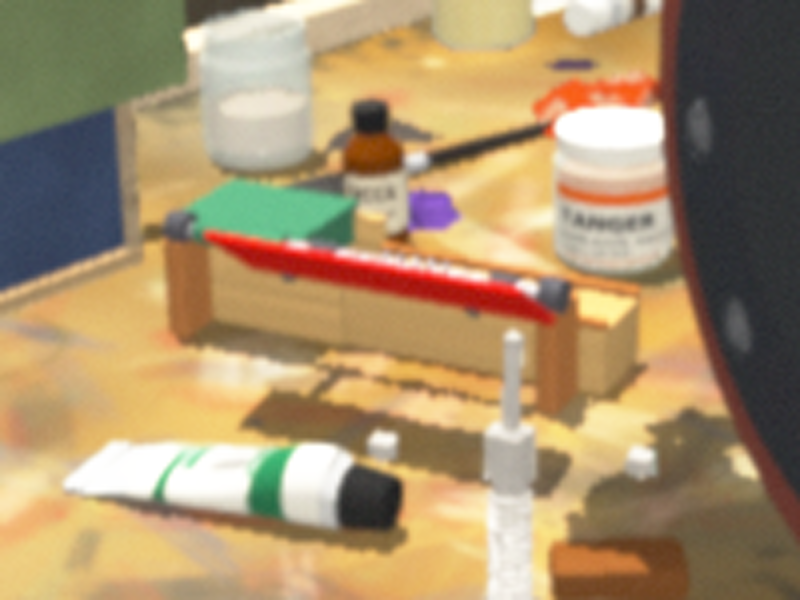

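View pics/w8.png

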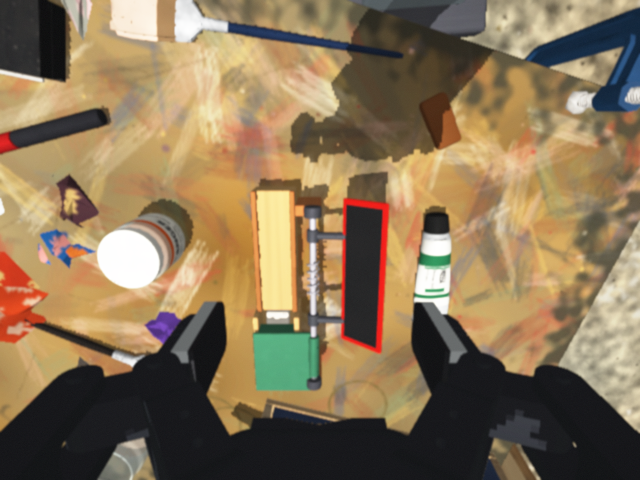

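```bash
python3 - <<'E'
from go import *
a,b=load('side0'),load('side8')
d=np.abs(a['image'].astype(int)-b['image']).sum(2)
for n,(x,y,w,h) in dict(cover=(275,213,45,35),tube=(245,275,90,30),drier=(312,195,20,35),jar=(368,196,28,42),pedal=(282,228,90,25)).items():
    q=d[y:y+h,x:x+w]; print(n,'frac changed',(q>90).mean())
P=pts(load('wrist8')); print('cover z',np.nanmedian(P[340:380,265:300,2]),'slope',np.nanmedian(P[340:380,262:266,2])-np.nanmedian(P[340:380,298:302,2]))
st(); print(ctrl.hand_in())
E
```

```text
cover frac changed 0.0
tube frac changed 0.0
drier frac changed 0.008571428571428572
jar frac changed 0.007653061224489796
pedal frac changed 0.06711111111111111
cover z 51.93616884342582 slope -0.010310126704688116
t 11.025 tcp [ 445.3704 -242.5533  227.2585] box [-116.6081   42.1656  227.2585] F [ 0.0158 -0.2091  0.7341] w 76.06449365182685 yaw err deg -0.11864686635301955
the job is handed in; nothing more can be done
None
```

The eraser is in the bin and the cover has sprung shut over it. I handed the job in at about 11 s of the 45 s allowed.

- **Pedal:** The left fingertip pressed it to its stop, with a wrist force of about 11–13 N while holding. It stayed down for the whole push.
- **Push:** The right fingertip pushed the eraser along the runway until its front face was about 8 mm past the drop edge, by calibration. I then backed off 20 mm before letting the pedal up slowly.
- **Eraser:** With the cover still open, depth readings showed the eraser lying flat with its top at z ≈ 29 mm, so it is on the bin floor. Its rear was only about 4 mm past the edge, less than the finger's position suggested. Its white end can still be seen in the small gap in front of the cover.
- **Cover and surroundings:** The cover is level at z ≈ 52 mm, the same as at the start. The bottle, jar and tube look unmoved in the side view. The pedal area changed by about 7% of its pixels, which I put down to the eraser no longer showing behind it. The gripper was clear of everything.

No check failed.

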